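Lock the carving fixture with its cross pin

TASK

Lock the carving fixture on the bench. Push its ball-ended lever over and down until it rests on the small wooden stop, so that the hidden hole across the shaft stands upright under the flared mouth; then take the longest pin, the slim one with the round wooden knob, out of the rack, lower it point first through the mouth and the shaft until it is fully home, and let go of it.

Things in the scene. Friction and masses are not known exactly. Their poses are not given: they have to be found in the camera images.
- shaft (a joint): angle of the level steel shaft (rad), whose axis runs along the mouth's own x, 60 mm below the rim. At 0 the lever stands 1.3 rad above level; pushing it over and down raises the value to 1.3, where it lies level on its stop, goes no further, and the 20 mm cross-hole is upright. Off by over about 10 degrees it blocks the pin. Light friction (3 N at the ball): it stays where left.
- lever_ball (a point): centre of the black 32 mm ball on the lever, a 13 mm bar square to the shaft on the block's far side. The ball is 115 mm from the shaft's axis, moves in the upright plane 70 mm to the mouth's own +x side, and falls towards the mouth's own +y, down to 65 mm above the bench. The stop is under the bar, 70 to 100 mm from the axis.
- mouth (a point): centre of the rim of the flared steel guide on top of the wooden block (80 x 90 mm); z up, x along the shaft, away from the robot. 125 mm above the bench. The flare is 48 mm wide at the rim, narrows within 25 mm to an upright 23 mm bore; under it lies the shaft, then the base board, on which the pin bottoms 105 mm below the rim.
- lock_pin: longest pin: steel shank 14 mm thick, 115 mm long, foot rounded, round dark wooden knob 30 mm wide, 40 mm high on top; about 0.16 kg. Origin at the foot, z up to the knob. Stands in an outer square hole, 17 mm wide, 60 mm deep, of a 70 mm high wooden rack; 85 mm apart stand a thick pin with a cross-bar and a shorter one with a square head. Fully home, its knob is 10 mm above the rim.
There are look-alikes about, which are no part of the job. What is shaped like the lock_pin but blue or turquoise is not meant.

How it is judged:
On the way:
1. the shaft is turned until its lever rests on the stop, to within 10 degrees (value of joint shaft above 1.125 rad), for 0.2 s.
At the end, for the whole second after the job is handed in: The lever lies on its stop to within 10 degrees, and the long knobbed pin stands at rest in the fixture, upright to within 11 degrees, its foot through the shaft, at least 93 mm below the rim of the mouth (fully home is 105 mm) and within 15 mm of the mouth's axis (value of joint shaft above 1.125 rad and z of lock_pin in the frame of mouth below -0.093 m and horizontal distance between lock_pin and mouth below 0.015 m and angle between lock_pin's own z axis and vertical below 0.2 rad and linear speed of lock_pin below 0.02 m/s); the robot touches nothing.
It also fails if it takes over 59 s, if anything falls off the work surface, if the arm or the gripper's body presses on something with over 40 N, if the wrist force passes 120 N, or if a joint passes its speed limit or range.

ROBOT

A 6-joint arm with a two-finger parallel gripper is mounted at the origin on the work surface. World frame = base frame: x ahead of the robot, y to its left, z up, the work surface at z = 0. Lengths are in m, angles in rad, forces in N, time in s.
With the tool pointing down it reaches from about 0.3 to 0.775 m from the base axis. Payload 14.6 kg.
Tool frame: the origin (TCP) lies at the very end of the fingers, on their centre line; the grasp point (between the pads) lies 19 mm behind it (robot.grip_depth is the z of the grasp point in the tool frame, in m); z points along the fingers, y is the line along which they close (so a half turn about z gives the same grasp; the last joint's range is limited). The gripper opens to 94 mm and grips with 3 to 60 N. Pads are 16 mm wide; open, the fingers measure 119 mm over their backs; the gripper's body (75 mm by 177 mm) begins 78 mm behind the grasp point.
Start: joints at [1.114, 0.3, 1.521, -0, 1.321, -0.067], TCP at [0.209, 0.509, 0.205] pointing down, gripper open.
Joint ranges: [-3.03, 3.03], [-0.79, 2.21], [0.23, 2.52], [-1.04, 4.18], [0, 3.07], [-2.55, 2.55]. Speed limits (rad/s): [2.22, 2.22, 2.57, 3.14, 3.14, 3.14].

INTERFACE

Orientations are given as a 3x3 rotation matrix whose columns are the frame's x, y, z axes.
In Python, from plant import robot gives the robot as it stands. The module is installed in compiled form; this text tells all that it offers.
- The arm moves only by the tool creep_tool, called after "Call:" as name(argument=value, ...) on one line, values as JSON. Schema: {"type":"object","properties":{"rows":{"type":"array","items":{"type":"number"},"minItems":5,"maxItems":50},"force":{"type":"number"},"only":{"type":"string"},"quiet":{"type":"boolean"},"lines":{"type":"string"}},"required":["rows"],"additionalProperties":false}. rows is one flat list of numbers that holds 1 to 10 rows one after another, with no inner brackets; each row has 5 numbers: dx, dy, dz in cm, then a turn about the tool's z in units of 0.25 rad, then the finger opening in m; each row shifts and turns the commanded pose from where the row before left it, along the tool's axes as they then stand; what a row does not reach is not made up. A row lasts 1/8 s, in which the tool goes at most 0.0625 m and 0.188 rad, less where a joint would pass 70% of its speed; a pose out of reach is approached as far as the arm can. The fingers move at their own pace and stop on an object; force is the grip in N (left out, the last holds). Time passes only in rows, so rows that do not move let the fingers close. The tool returns the time, the measured TCP pose, the force, the opening and the grip force at its end. only (a regular expression) keeps the lines of the reply that match it, lines (a string "A,B") keeps lines A to B, and quiet returns only ok. Input that does not fit is refused with a message, and nothing moves.
- robot.sense(): the state, without advancing time (a new reading comes with each control period).
- robot.capture(name): name is "side" or "top" or "wrist"; returns a dict with "color" (480x640x3 uint8, red, green, blue), "fovy" (degrees; the focal length in pixels is half the picture's height over the tangent of half this angle, whatever the lens; pixels are square), "cx", "cy" (the principal point, pixels), "cam_to_world" (4x4, takes a point from camera to world coordinates). Camera axes: x right, y down, z forward; pixel columns grow to the right and rows downward; lengths in m; the calibration is good to about 2 mm. A picture is of the moment at which its call begins. There is no depth.
- robot.job_done(): hands the job in; it is judged then, once.
The state is a dict: "time_s": time; "joints": joint angles; "qvel": joint speeds; "joint_torque": joint torques, N m; "position": TCP position; "ee_rot": TCP orientation; "ft_force": force on the tool from outside, world axes, zero at the start; "ft_torque": the same for the moment, N m; "grip_width": finger opening in m; "gripper_force": force on a finger pad.
Only numpy, scipy, OpenCV 4.12 (cv2) and the standard library are available. Lean on these libraries where they do the work, as an engineer would, in place of code of your own. Each camera call takes 0.05 s, during which the arm holds its last target. There are 200 camera calls.

## Working session

There is one attempt and no reset: what is moved stays moved. The work goes in short steps, Python scripts to look and compute and a tool call to move; the robot and the scene stay as the last step left them, time stands still between calls to the robot, and variables do not carry over. Pictures are saved under pics/ and viewed, at most 10 in all, crops included, and the job is handed in when it is done.

```bash
mkdir -p pics; cat > h.py <<'E'
import numpy as np,cv2,pickle
from plant import robot
def cap(n,f):
    c=robot.capture(n); cv2.imwrite(f'pics/{f}.png',c['color'][:,:,::-1]); pickle.dump(c,open(f'pics/{f}.pkl','wb')); return c
def load(f): return pickle.load(open(f'pics/{f}.pkl','rb'))
def ray(c,u,v):
    f=240/np.tan(np.radians(c['fovy'])/2); T=np.array(c['cam_to_world'])
    d=T[:3,:3]@np.array([(u-c['cx'])/f,(v-c['cy'])/f,1]); return T[:3,3],d/np.linalg.norm(d)
def plane(c,u,v,z):
    o,d=ray(c,u,v); return o+d*(z-o[2])/d[2]
def two(c1,p1,c2,p2):
    o1,d1=ray(c1,*p1);o2,d2=ray(c2,*p2)
    s=np.linalg.lstsq(np.c_[d1,-d2],o2-o1,rcond=None)[0]
    a,b=o1+d1*s[0],o2+d2*s[1]; return (a+b)/2,np.linalg.norm(a-b)
def proj(c,P):
    f=240/np.tan(np.radians(c['fovy'])/2); T=np.array(c['cam_to_world'])
    q=T[:3,:3].T@(np.array(P)-T[:3,3]); return f*q[0]/q[2]+c['cx'],f*q[1]/q[2]+c['cy']
E
python3 - <<'E'
from h import *
np.set_printoptions(precision=3,suppress=True)
for n in ('side','top'):
    c=cap(n,n+'1'); print(n,c['fovy'],c['cx'],c['cy'],np.array(c['cam_to_world']))
s=robot.sense(); print(s['time_s'],s['position'],s['ee_rot'],s['grip_width'],robot.grip_depth)
E
```

```text
side 53.28427004014013 321.4374899729345 239.71465326764323 [[ 0.796 -0.318  0.514  0.052]
 [-0.605 -0.386  0.697 -0.733]
 [-0.023 -0.866 -0.5    0.599]
 [ 0.     0.     0.     1.   ]]
top 52.47827385393285 322.8945972744502 250.23403067209318 [[-0.016 -0.992  0.126  0.438]
 [-1.     0.017  0.008 -0.053]
 [-0.01  -0.126 -0.992  1.082]
 [ 0.     0.     0.     1.   ]]
0.1 [0.209 0.509 0.205] [[-0.925  0.38  -0.   ]
 [ 0.38   0.925 -0.001]
 [ 0.    -0.001 -1.   ]] 0.09365044448890993 -0.0188
```

View pics/side1.png

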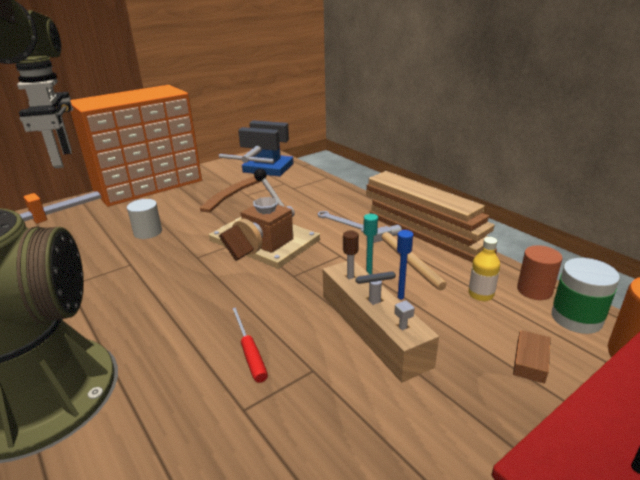

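View pics/top1.png

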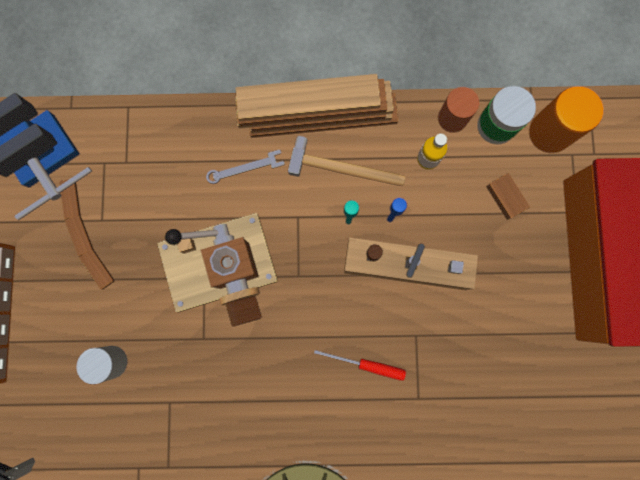

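The side view shows the block's mouth near (264,206), the ball at (260,174), and the dark-knobbed pin at (350,243). In the top view the mouth is near (225,261), the ball (173,237) and the dark knob (374,252). The turquoise and blue pins are decoys.

```bash
python3 - <<'E'
from h import *
np.set_printoptions(precision=4,suppress=True)
t,s=load('top1'),load('side1')
def blob(c,m,box,show=1):
    x0,y0,x1,y1=box; k=np.zeros(m.shape,np.uint8); k[y0:y1,x0:x1]=m[y0:y1,x0:x1]
    n,l,st,ce=cv2.connectedComponentsWithStats(k); i=1+np.argmax(st[1:,4]); print(st[i],ce[i]); return ce[i]
def M(c): 
    h=cv2.cvtColor(c['color'],cv2.COLOR_RGB2HSV).astype(int); return h[...,0],h[...,1],h[...,2]
ht,St,Vt=M(t);hs,Ss,Vs=M(s)
print(t['color'][252,374],s['color'][243,350],t['color'][237,173],t['color'][250,225],t['color'][261,225],s['color'][206,264])
print('ball'); bt=blob(t,Vt<45,(155,220,190,255)); bs=blob(s,Vs<50,(245,160,275,190))
print(two(t,bt,s,bs))
print('knob'); kt=blob(t,Vt<80,(360,238,390,268)); ks=blob(s,Vs<85,(338,226,362,260))
print(two(t,kt,s,ks),plane(t,*kt,.15))
print('mouth'); mt=blob(t,(St<60),(200,238,245,285)); ms=blob(s,Ss<60,(245,192,285,214)); print(two(t,mt,s,ms),plane(t,*mt,.125),plane(s,*ms,.125))
# upscaled crops
a=cv2.resize(t['color'][205:335,145:285],None,fx=4,fy=4,interpolation=2);b=cv2.resize(s['color'][160:270,200:330],None,fx=4,fy=4,interpolation=2)
b=cv2.copyMakeBorder(b,0,a.shape[0]-b.shape[0],0,0,0); im=np.hstack([a,b]);im=cv2.resize(im,(800,int(im.shape[0]*800/im.shape[1])));cv2.imwrite('pics/c1.png',im[:,:,::-1]);print(im.shape)
E
```

```text
[86 56 40] [59 37 22] [44 41 38] [123 114 107] [145 146 145] [165 160 165]
ball
[166 230  15  14 144] [173.2917 236.4444]
[254 169  12  12 104] [259.5481 174.2596]
(array([0.5885, 0.2437, 0.1526]), np.float64(3.686136291979283e-05))
knob
[367 250  11  11  41] [370.3171 257.0488]
[343 236  15  20 246] [350.1179 245.1138]
(array([ 0.548 , -0.1411,  0.1398]), np.float64(0.011566054524570026)) [ 0.5421 -0.1368  0.15  ]
mouth
[210 246  30  30 513] [223.5867 260.0663]
[253 192  31  21 369] [267.1409 203.1951]
(array([0.5469, 0.151 , 0.1204]), np.float64(0.00594435308753308)) [0.5439 0.1515 0.125 ] [0.5447 0.141  0.125 ]
(385, 800, 3)
```

View pics/c1.png

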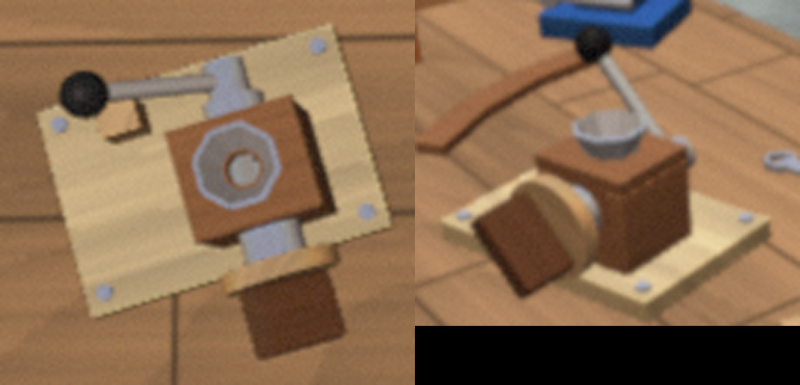

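```bash
python3 - <<'E'
from h import *
np.set_printoptions(precision=4,suppress=True)
t,s=load('top1'),load('side1')
m=plane(t,224.5,260.5,.125); print('mouth',m)
b=np.array([.5885,.2437,.1526]);d=(b-m)[:2]
a0=np.arcsin((b[2]-.065)/.115);print('alpha',a0,'r',np.hypot(*d),np.hypot(.07,.115*np.cos(a0)))
phi=np.arctan2(d[1],d[0])-np.arctan2(.115*np.cos(a0),.07);print('phi',np.degrees(phi))
ym=np.array([-np.sin(phi),np.cos(phi),0]);xm=np.array([np.cos(phi),np.sin(phi),0]);ax=np.array([m[0],m[1],.065])+.07*xm
R=np.array(robot.sense()['ee_rot']);p=np.array(robot.sense()['position'])
for a,up in ((a0,.03),(a0,.001),(.65,0),(.4,0),(.2,0),(0,.001)):
    q=ax+.115*(np.cos(a)*ym+np.sin(a)*np.array([0,0,1]))+[0,0,.016+up]-.004*ym
    print(a,q,'d tool',R.T@(q-p));p=q
print('knob top',plane(t,374.5,252.5,.165))
for n,pt,ps in (('turq',(351,208),(370,218)),('blue',(399,206),(405,236))): print(n,two(t,pt,s,ps))
E
```

```text
mouth [0.543  0.1497 0.125 ]
alpha 0.865993219966823 r 0.10445385094865318 0.10223130635964699
phi 17.36865402927907
0.865993219966823 [0.5887 0.2379 0.1986] d tool [-0.4542 -0.106   0.0064]
0.865993219966823 [0.5887 0.2379 0.1696] d tool [-0.     0.     0.029]
0.65 [0.5836 0.2541 0.1506] d tool [0.0109 0.0131 0.019 ]
0.4 [0.5793 0.2679 0.1258] d tool [0.0092 0.0111 0.0248]
0.2 [0.5773 0.2743 0.1038] d tool [0.0043 0.0052 0.0219]
0 [0.5766 0.2765 0.082 ] d tool [0.0015 0.0018 0.0218]
knob top [ 0.549  -0.1436  0.165 ]
turq (array([ 0.6394, -0.1023,  0.1521]), np.float64(0.0018585122684087788))
blue (array([ 0.6423, -0.1963,  0.1502]), np.float64(0.0025877073184146513))
```

The rows are not in the units I measure in: shifts go in cm and turns go in units of 0.25 rad. I convert before sending: -0.0454 m is -4.54, -0.0106 m is -1.06.

Call:
creep_tool(rows=[-4.54,-1.06,0,0,0,-4.54,-1.06,0,0,0,-4.54,-1.06,0,0,0,-4.54,-1.06,0,0,0,-4.54,-1.06,0,0,0,-4.54,-1.06,0,0,0,-4.54,-1.06,0,0,0,-4.54,-1.06,0,0,0,-4.54,-1.06,0,0,0,-4.54,-1.06,0,0,0], force=20)

```text
time_s: 1.35
position: [0.5897, 0.2371, 0.2051]
ee_rot: [[-0.925, 0.38, -0.001], [0.38, 0.925, -0.0], [0.0, -0.0, -1.0]]
ft_force: [-0.4, 0.9, -1.0]
grip_width: 0.0006
gripper_force: 0.0
```

Call:
creep_tool(rows=[0,0,0,0,0,0,0,0,0,0])

```text
time_s: 1.6
position: [0.5882, 0.2384, 0.205]
ee_rot: [[-0.925, 0.38, -0.001], [0.38, 0.925, -0.0], [0.001, -0.0, -1.0]]
ft_force: [0.7, 0.1, 0.1]
grip_width: 0.0007
gripper_force: 0.0
```

```bash
python3 - <<'E'
from h import *
s=robot.sense();print(np.array(s['ee_rot']).T@(np.array([.5887,.2379,.1986])-s['position']))
cap('top','t2');cap('side','s2')
E
```

```text
[-0.00068418 -0.00030834  0.00642361]
```

Now push down following the arc.

In the tool's units: 0.018 m is 1.8, 0.017 m is 1.7.

Call:
creep_tool(rows=[0,0,1.8,0,0,0,0,1.7,0,0,0.55,0.65,0.95,0,0,0.55,0.65,0.95,0,0,0.46,0.55,1.24,0,0,0.46,0.55,1.24,0,0,0.22,0.26,1.1,0,0,0.22,0.26,1.1,0,0,0.08,0.09,1.09,0,0,0.08,0.09,1.09,0,0])

```text
time_s: 2.95
position: [0.5762, 0.2767, 0.082]
ee_rot: [[-0.925, 0.38, -0.0], [0.38, 0.925, -0.0], [0.0, -0.0, -1.0]]
ft_force: [0.1, 2.3, 2.4]
grip_width: 0.0004
gripper_force: 1.4
```

Call:
creep_tool(rows=[0,0,0,0,0])

```text
time_s: 3.08
position: [0.5759, 0.2763, 0.0817]
ee_rot: [[-0.925, 0.38, -0.001], [0.38, 0.925, -0.001], [0.001, -0.001, -1.0]]
ft_force: [0.5, 1.0, 0.7]
grip_width: 0.0007
gripper_force: 0.0
```

```bash
python3 - <<'E'
from h import *
a=cap('side','s3')['color'][140:300,180:380]; cv2.imwrite('pics/c3.png',cv2.resize(a[:,:,::-1],None,fx=3.5,fy=3.5,interpolation=2))
E
```

```text
(no output)
```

View pics/c3.png

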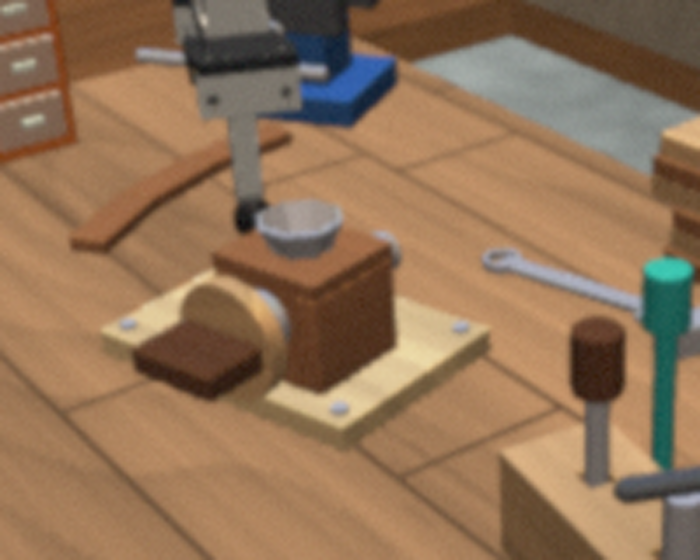

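The ball (crop ≈(250,215)) is down under the fingertip. I'll press 2 mm more, then retract and head to the knob.

In the tool's units: -0.05 m is -5, -0.045 m is -4.5, -0.125 rad is -0.5.

Call:
creep_tool(rows=[0,0,0.15,0,0,0,0,0.1,0,0,0,0,-3,0,0,0,0,-4.5,0,0,0,0,-5,0,0,0,0,-5,0,0.06,0,0,0,-0.5,0.06,0,0,0,-0.5,0.06,0,0,0,0,0.06])

```text
time_s: 4.25
position: [0.5762, 0.2767, 0.2553]
ee_rot: [[-0.99, 0.14, -0.0], [0.14, 0.99, -0.0], [0.0, -0.0, -1.0]]
ft_force: [0.5, -0.2, -0.0]
grip_width: 0.0366
gripper_force: 0.0
```

```bash
python3 - <<'E'
from h import *
np.set_printoptions(precision=4,suppress=True)
s=cap('side','s4');t=cap('top','t4')
h=cv2.cvtColor(s['color'],cv2.COLOR_RGB2HSV);k=(h[...,2]<50).astype(np.uint8)
k[:190]=0;k[215:]=0;k[:,:240]=0;k[:,270:]=0
n,l,st,ce=cv2.connectedComponentsWithStats(k);print(st[1:],ce[1:])
print('ball expected side px',proj(s,[.576+.001,.2795,.065]))
print(two(t,(374.3,252.3),s,(350.7,242.9)),'shank@rack',plane(s,350.6,278,.07))
q=robot.sense();print(np.array(q['ee_rot']).T@(np.array([.549,-.142,.25])-q['position']))
E
```

```text
[[248 198   4   8  26]
 [253 198   2   1   2]] [[249.5769 201.7308]
 [253.5    198.    ]]
ball expected side px (np.float64(251.59897784034348), np.float64(202.88558293670744))
(array([ 0.5523, -0.1455,  0.146 ]), np.float64(0.0013607003830775058)) shank@rack [ 0.55   -0.1498  0.07  ]
[-0.0327 -0.4183  0.0053]
```

In the tool's units: -0.047 m is -4.7, -0.046 m is -4.6.

Call:
creep_tool(rows=[-0.4,-4.7,0,0,0.06,-0.4,-4.7,0,0,0.06,-0.4,-4.7,0,0,0.06,-0.4,-4.7,0,0,0.06,-0.4,-4.7,0,0,0.06,-0.4,-4.7,0,0,0.06,-0.4,-4.7,0,0,0.06,-0.4,-4.7,0,0,0.06,-0.3,-4.6,0,0,0.06,0,0,0,0,0.06])

```text
time_s: 5.6
position: [0.5516, -0.1485, 0.2551]
ee_rot: [[-0.989, 0.145, -0.0], [0.145, 0.989, -0.0], [0.0, -0.0, -1.0]]
ft_force: [0.5, 0.8, 0.3]
grip_width: 0.0601
gripper_force: 0.0
```

Call:
creep_tool(rows=[0,0,0,0,0.06])

```text
time_s: 5.72
position: [0.5521, -0.1456, 0.2553]
ee_rot: [[-0.99, 0.141, -0.0], [0.141, 0.99, 0.0], [0.0, 0.0, -1.0]]
ft_force: [-0.0, 0.3, 0.2]
grip_width: 0.06
gripper_force: 0.0
```

```bash
python3 - <<'E'
from h import *
w=cap('wrist','w5');print(w['fovy'],w['cx'],w['cy'],np.array(w['cam_to_world']).round(3)); print(proj(w,[.551,-.146,.165]))
E
```

```text
70.8801041703893 320.3433597609374 242.590048407375 [[ 0.14   0.948  0.286  0.468]
 [ 0.99  -0.134 -0.04  -0.134]
 [ 0.001  0.288 -0.957  0.434]
 [ 0.     0.     0.     1.   ]]
(np.float64(319.4887903563275), np.float64(245.3372565534868))
```

View pics/w5.png

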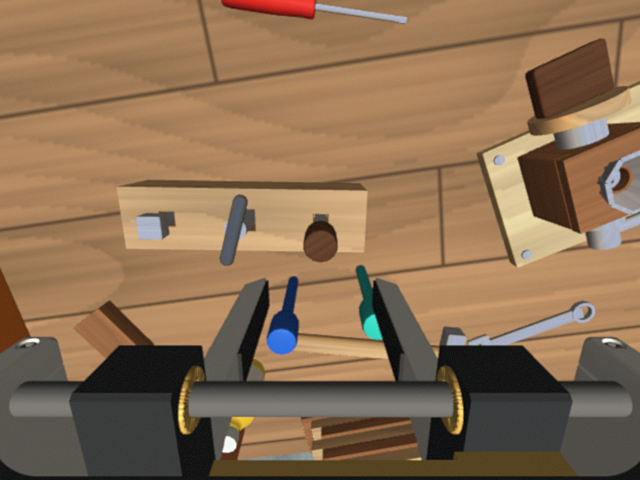

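The knob's top is at (320,243), within 2 px of the prediction, and the fingers close along the rack. I'll descend and grip.

Call:
creep_tool(rows=[0,0,4,0,0.06,0,0,4,0,0.06,0,0,3,0,0.06,0,0,1.8,0,0.06,0,0,0,0,0.06,0,0,0,0,0.02,0,0,0,0,0.02,0,0,0,0,0.02,0,0,0,0,0.02], force=35)

```text
time_s: 6.9
position: [0.5522, -0.1461, 0.1278]
ee_rot: [[-0.99, 0.139, 0.001], [0.139, 0.99, -0.0], [-0.001, -0.0, -1.0]]
ft_force: [-0.3, -0.6, 2.1]
grip_width: 0.0296
gripper_force: 35.0
```

In the tool's units: -0.035 m is -3.5, -0.03 m is -3.

Call:
creep_tool(rows=[0,0,-1.5,0,0.02,0,0,-2,0,0.02,0,0,-3,0,0.02,0,0,-3.5,0,0.02,0,0,-3.5,0,0.02,0,0,-3.5,0,0.02,0,0,0,0,0.02])

```text
time_s: 7.78
position: [0.5526, -0.1461, 0.3004]
ee_rot: [[-0.99, 0.139, 0.005], [0.139, 0.99, -0.002], [-0.005, -0.001, -1.0]]
ft_force: [-0.6, -0.0, -2.6]
grip_width: 0.0294
gripper_force: 35.0
```

```bash
python3 - <<'E'
from h import *
q=robot.sense();print(np.array(q['ee_rot']).T@(np.array([.543,.1497,.298])-q['position']))
E
```

```text
[0.05070017 0.29162081 0.00188484]
```

In the tool's units: 0.0355 m is 3.55, 0.032 m is 3.2.

Call:
creep_tool(rows=[0.55,3.2,0,0,0.02,0.55,3.2,0,0,0.02,0.55,3.2,0,0,0.02,0.55,3.2,0,0,0.02,0.55,3.2,0,0,0.02,0.55,3.2,0,0,0.02,0.55,3.2,0,0,0.02,0.55,3.2,0,0,0.02,0.65,3.55,0,0,0.02,0,0,0,0,0.02])

```text
time_s: 9.02
position: [0.542, 0.1515, 0.2959]
ee_rot: [[-0.991, 0.137, -0.002], [0.137, 0.991, -0.0], [0.002, -0.001, -1.0]]
ft_force: [-0.2, 0.1, -2.5]
grip_width: 0.0296
gripper_force: 35.0
```

Call:
creep_tool(rows=[0,0,0,0,0.02,0,0,0,0,0.02])

```text
time_s: 9.28
position: [0.5427, 0.1489, 0.297]
ee_rot: [[-0.99, 0.14, -0.0], [0.14, 0.99, -0.0], [0.0, -0.0, -1.0]]
ft_force: [-0.4, -0.8, -1.7]
grip_width: 0.0297
gripper_force: 35.0
```

```bash
python3 - <<'E'
from h import *
q=robot.sense();print(np.array(q['ee_rot']).T@(np.array([.543,.1497,.298])-q['position']))
s=cap('side','s6');t=cap('top','t6')
a=s['color'][110:270,180:330];b=t['color'][180:340,150:300]
cv2.imwrite('pics/c6.png',cv2.resize(np.hstack([a,b])[:,:,::-1],None,fx=2.6,fy=2.6,interpolation=2))
p=q['position']
for z in(p[2]-.003-.115+.0,.125):
  print('axis at',z,proj(s,[p[0],p[1],z]))
print('mouth side',proj(s,[.543,.1497,.125]))
E
```

```text
[-0.00019575  0.00082513 -0.00097636]
axis at 0.17902393213697188 (np.float64(262.6050069679884), np.float64(180.59159371464114))
axis at 0.125 (np.float64(264.5931126394462), np.float64(202.30919219444084))
mouth side (np.float64(264.52979881905253), np.float64(202.158557872035))
```

View pics/c6.png

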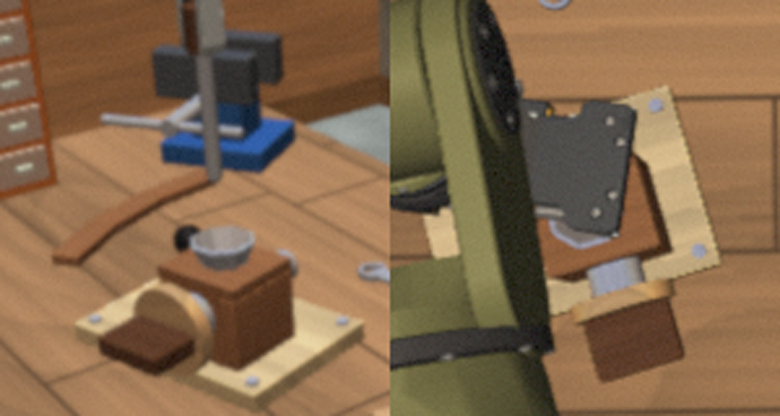

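The foot is at crop (213,178) and the rim centre at (222,238), both matching projection, so I can lower it.

In the tool's units: 0.02 m is 2, 0.015 m is 1.5.

Call:
creep_tool(rows=[0,0.08,2,0,0.02,0,0,2,0,0.02,0,0,1.5,0,0.02,0,0,1,0,0.02,0,0,1,0,0.02,0,0,0.8,0,0.02,0,0,0,0,0.02])

```text
time_s: 10.25
position: [0.5427, 0.1505, 0.2139]
ee_rot: [[-0.99, 0.139, -0.001], [0.139, 0.99, -0.0], [0.001, -0.0, -1.0]]
ft_force: [-0.5, 0.0, -1.1]
grip_width: 0.0294
gripper_force: 35.0
```

Call:
creep_tool(rows=[0,0,0.6,0,0.02,0,0,0.6,0,0.02,0,0,0,0,0.02])

```text
time_s: 10.62
position: [0.5426, 0.1505, 0.2018]
ee_rot: [[-0.99, 0.139, -0.001], [0.139, 0.99, -0.0], [0.001, -0.0, -1.0]]
ft_force: [0.1, 0.3, -2.3]
grip_width: 0.0295
gripper_force: 35.0
```

Call:
creep_tool(rows=[0,0,0.8,0,0.02,0,0,0.8,0,0.02,0,0,0.8,0,0.02,0,0,0,0,0.02])

```text
time_s: 11.12
position: [0.5425, 0.1505, 0.1775]
ee_rot: [[-0.99, 0.139, -0.001], [0.139, 0.99, -0.0], [0.001, -0.0, -1.0]]
ft_force: [-0.1, 1.3, -1.6]
grip_width: 0.0296
gripper_force: 35.0
```

Call:
creep_tool(rows=[0,0,0.8,0,0.02,0,0,0.8,0,0.02,0,0,0.8,0,0.02,0,0,0,0,0.02])

```text
time_s: 11.62
position: [0.5425, 0.1504, 0.1535]
ee_rot: [[-0.99, 0.139, -0.001], [0.139, 0.99, -0.0], [0.001, -0.0, -1.0]]
ft_force: [0.5, 0.6, -1.9]
grip_width: 0.0295
gripper_force: 35.0
```

Call:
creep_tool(rows=[0,0,0.6,0,0.02,0,0,0.5,0,0.02,0,0,0.3,0,0.02,0,0,0,0,0.02])

```text
time_s: 12.12
position: [0.5427, 0.1505, 0.1401]
ee_rot: [[-0.99, 0.139, -0.0], [0.139, 0.99, -0.0], [0.0, -0.0, -1.0]]
ft_force: [-0.7, -0.5, -2.6]
grip_width: 0.0291
gripper_force: 35.0
```

Call:
creep_tool(rows=[0,0,0.1,0,0.02,0,0,0.1,0,0.02,0,0,0,0,0.02])

```text
time_s: 12.5
position: [0.5428, 0.1505, 0.1383]
ee_rot: [[-0.99, 0.139, -0.0], [0.139, 0.99, 0.0], [0.0, 0.0, -1.0]]
ft_force: [-0.2, -0.1, -1.2]
grip_width: 0.0294
gripper_force: 35.0
```

Call:
creep_tool(rows=[0,0,0.1,0,0.02,0,0,0,0,0.05,0,0,0,0,0.06,0,0,0,0,0.06,0,0,-2,0,0.06,0,0,-4,0,0.06,0,0,-5,0,0.06,0,0,-5,0,0.06,0,0,0,0,0.06,0,0,0,0,0.06])

```text
time_s: 13.75
position: [0.5426, 0.1505, 0.2965]
ee_rot: [[-0.99, 0.139, -0.001], [0.139, 0.99, -0.0], [0.001, -0.0, -1.0]]
ft_force: [-0.7, -1.0, -1.4]
grip_width: 0.06
gripper_force: 0.0
```

```bash
python3 - <<'E'
from h import *
s=cap('side','s7');w=cap('wrist','w7')
a=cv2.resize(s['color'][150:270,190:340],(500,400));b=cv2.resize(w['color'][100:400,200:450],(300,360));b=cv2.copyMakeBorder(b,0,40,0,0,0)
cv2.imwrite('pics/c7.png',np.hstack([a,b])[:,:,::-1])
print('knob top expected',proj(s,[.543,.150,.175]),proj(s,[.543,.150,.135]))
E
```

```text
knob top expected (np.float64(262.6239718756517), np.float64(182.06562654470514)) (np.float64(264.10110283241687), np.float64(198.1784375833937))
```

View pics/c7.png

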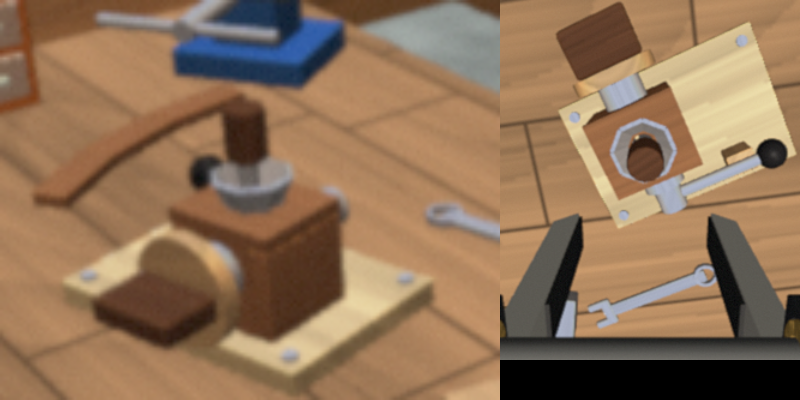

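The knob's top is at side-view pixel (263,181) and its bottom at (264,198), as expected for fully home. The lever lies on its stop, and the gripper is clear.

```bash
python3 -c "
from plant import robot
print(robot.job_done())"
```

```text
the job is handed in; nothing more can be done
None
```

I handed in the job at about 14 s: the lever lies on its stop, the long knobbed pin stands fully home through the mouth and shaft, and the gripper is clear; the hand-in returned no verdict.

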